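# Find the open bore in the cheese with the depth rod

### The job

Of the three bores in the top of the big cheese block only one is still open to its full depth; the other two are part-filled. Take the depth rod from its stand and feel down the bores with it, lowering it gently until it bottoms, never dropping it and never pressing its sprung shaft in by more than 10 mm, until you have found the deep one by how far the rod goes in, and leave the rod standing there on the bottom, let go. Leave everything else where it is.

Things in the scene. Friction and masses are not known exactly. Their poses are not given: they have to be found in the camera images.
- rod_handle (a point): The depth rod: a steel shaft, 10 mm in diameter and 84 mm long, flat-ended, under an upright black cylindrical handle 24 mm in diameter and 50 mm tall (a 16 mm steel neck of 3 mm lies between). About 110 g in all. This point is the middle of the handle, 112 mm above the tip; z points up the rod. The rod is loose and at first stands upright in its stand. The shaft is sprung: pressed from below it slides up into the handle by up to 15 mm.
- rod_tip (a point): Centre of the flat lower end of the shaft; z points up the rod.
- rod_shaft (a joint): How far the sprung shaft is pressed up into the handle (m): 0 is fully out. The spring takes 1.6 N to start and 0.8 N more for each mm, so 4 N presses it in by 3 mm and 9.6 N by 10 mm, the most it may be pressed.
- stand: White plastic stand of the rod, fixed: a 75 x 75 mm block, 60 mm tall, on a foot 110 x 110 x 8 mm, with a hole of 13 mm in its middle, 45 mm deep, open upwards. Origin: centre of its underside, on the table.
- block: Fixed rectangular block of hard cheese, 150 mm (its x) by 210 mm (its y) by 90 mm tall, with three upright round bores in a row along its y, 55 mm apart. Origin: centre of its underside, on the table.
- bore0 (a point): Centre of the mouth of the bore at y = -55 mm of the block, level with the block's top face, z up. The bore is 12 mm wide with a small chamfer. One of the three bores, any of them, is open 70 mm deep; the other two have been refilled from below with firm, rigid core and are only 38 to 46 mm deep. Which is which cannot be seen.
- bore1 (a point): Centre of the mouth of the bore in the middle of the block, level with the block's top face, z up. The bore is 12 mm wide with a small chamfer. One of the three bores, any of them, is open 70 mm deep; the other two have been refilled from below with firm, rigid core and are only 38 to 46 mm deep. Which is which cannot be seen.
- bore2 (a point): Centre of the mouth of the bore at y = +55 mm of the block, level with the block's top face, z up. The bore is 12 mm wide with a small chamfer. One of the three bores, any of them, is open 70 mm deep; the other two have been refilled from below with firm, rigid core and are only 38 to 46 mm deep. Which is which cannot be seen.
- small_cheese1: Small round white cheese, 70 mm wide, 42 mm tall, loose. To be left alone. Origin: underside.
- small_cheese2: Small round white cheese, 76 mm wide, 36 mm tall, loose. To be left alone. Origin: underside.
- small_cheese3: Small round white cheese, 68 mm wide, 45 mm tall, loose. To be left alone. Origin: underside.
- brush: Hand brush lying on the table, loose. To be left alone. Origin: underside.
- trier: Cheese trier lying on the table: a steel tube 14 mm by 110 mm with a wooden cross handle 100 mm long, loose. To be left alone. Origin: underside.
- hoop: White plastic ring mould, 100 mm wide, 50 mm tall, loose. To be left alone. Origin: underside.
- jar: Jar with a lid, 60 mm wide, 80 mm tall, loose. To be left alone. Origin: underside.
Mind the look-alikes: they are no part of the job. What is shaped like the part that bears rod_handle but orange is not meant. Leave any red look-alike of the stand alone.

How it is judged:
By the outcome, as a careful person would: the job done as asked, in the order asked, and still so for the second after the job is handed in, with the robot touching nothing.
It also fails if it takes over 58 s, if anything falls off the work surface, if the arm or the gripper's body presses on something with over 40 N, if the wrist force passes 120 N, or if a joint passes its speed limit or range.

### The arm

A 7-joint arm with a two-finger parallel gripper is mounted at the origin on the work surface. World frame = base frame: x ahead of the robot, y to its left, z up, the work surface at z = 0. Lengths are in m, angles in rad, forces in N, time in s.
With the tool pointing down it reaches from about 0.4 to 0.925 m from the base axis. Payload 5.6 kg.
Tool frame: the origin (TCP) lies at the very end of the fingers, on their centre line; the grasp point (between the pads) lies 19 mm behind it; z points along the fingers, y is the line along which they close (so a half turn about z gives the same grasp; the last joint's range is limited). The gripper opens to 85 mm and grips with 20 to 120 N. Pads are 22 mm wide; open, the fingers measure 114 mm over their backs; the gripper's body (76 mm by 85 mm) begins 54 mm behind the grasp point. The pads swing forward as they close: fully open they stand 13 mm farther back than shut.
Start: joints at [1.209, 0.468, -0.012, 1.603, 0.006, 1.071, -0.056], TCP at [0.204, -0.617, 0.231] pointing down, gripper open.
Joint ranges: [-2.53, 2.53], [-0.31, 2.02], [-1.57, 1.55], [0.28, 2.44], [-1.29, 4.43], [0.15, 1.84], [-2.92, 2.92]. Speed limits (rad/s): [2.57, 2.57, 3.14, 3.14, 3.14, 3.14, 3.14].

### API

Orientations are given as a unit quaternion [w, x, y, z].
In Python, from bench import r gives the robot as it stands.
- The arm moves only by the tool drive_tool, never from a script. Its argument "plan" is a list that holds one entry, the list of rows, each a list of 7 numbers: the opening, from 0 (shut) to 1 (fully open), then the shift along the tool's x, y, z in m, then the turn, a rotation vector about the tool's x, y, z in rad. In form: [[[gripper, tx, ty, tz, rx, ry, rz], ...]]. A call has 1 to 10 rows; each row shifts and turns the commanded pose from where the row before left it, along the tool's axes as they then stand; what a row does not reach is not made up. A row lasts 1/12 s, in which the tool goes at most 41.7 mm and 7.16 degrees, less where a joint would pass 70% of its speed; a pose out of reach is approached as far as the arm can. A call with a gripper value outside its range is refused whole. The fingers move at their own pace and stop on an object; "force" is the grip in N (left out, the last holds). Time passes only in rows, so rows that do not move let the fingers close. It gives the time, the measured TCP pose, the force, the opening and the grip force at its end, in the units of the state.
- r.observe(): the state, without advancing time (a new reading comes with each control period).
- r.grab_frame(name): name is "scene" or "top" or "wrist"; returns a dict with "img" (480x640x3 uint8, red, green, blue), "intrinsics" (3x3 intrinsics, pixels), "pose" (4x4, takes a point from camera to world coordinates); the wrist camera has in their place "mount" (4x4, takes a point from camera to tool coordinates, whose origin is the TCP and whose axes are the flange's). Camera axes: x right, y up, looking along -z (the intrinsics and any distortion apply to the point x, -y, -z); pixel columns grow to the right and rows downward; lengths in m; the calibration is good to about 2 mm. A picture is of the moment at which its call begins: read the wrist's pose just before it. There is no depth.
- r.sign_off(): hands the job in; it is judged then, once.
The state is a dict: "clock": time; "q": joint angles; "qd": joint speeds; "joint_torque": joint torques, N m; "eef_pos": TCP position; "ee_rot": TCP orientation; "force": force on the tool from outside, world axes, zero at the start; "moment": the same for the moment, N m; "finger_gap": finger opening in m; "finger_force": force on a finger pad.
Only numpy, scipy, OpenCV 4.12 (cv2) and the standard library are available. Lean on these libraries where they do the work, as an engineer would, in place of code of your own. Each camera call takes 0.05 s, during which the arm holds its last target. There are 200 camera calls.

## Working session

There is one attempt and no reset: what is moved stays moved. The work goes in short steps, Python scripts to look and compute and a tool call to move; the robot and the scene stay as the last step left them, time stands still between calls to the robot, and variables do not carry over. Pictures are saved under pics/ and viewed, at most 10 in all, crops included, and the job is handed in when it is done.

Besides the shell and the picture viewer there is one more tool, called after ">>>" by a JSON object that holds its "name" and its "arguments", one argument or row to a line. drive_tool: Moves the arm, as the interface text tells. Its arguments: {"type":"object","properties":{"plan":{"type":"array"},"force":{"type":"number"}},"required":["plan"]}

```bash
mkdir -p pics; ls
python3 - <<'E'
from bench import r
import cv2,pickle
s=r.observe();print({k:s[k] for k in('clock','eef_pos','ee_rot','force','finger_gap')})
d={}
for n in("scene","top"):
    f=r.grab_frame(n);d[n]=f;cv2.imwrite(f'pics/{n}0.png',f['img'][:,:,::-1]);print(f['intrinsics'],f['pose'],[k for k in f])
pickle.dump(d,open('f0.pkl','wb'))
E
```

```text
pics
{'clock': 0.0, 'eef_pos': array([ 0.20348205, -0.61673664,  0.23032581]), 'ee_rot': array([-8.67994739e-04,  9.87330702e-01,  1.58673536e-01, -1.99043706e-04]), 'force': array([ 0.18521675, -0.69884469,  0.17248398]), 'finger_gap': 0.08543184771407754}
[[516.50386341   0.         318.40763536]
 [  0.         516.50386341 230.27068431]
 [  0.           0.           1.        ]] [[ 0.60852571 -0.40660504  0.68144611  1.23476679]
 [ 0.79317879  0.33736479 -0.50700336 -0.62112947]
 [-0.0237458   0.84903318  0.52780565  0.7206349 ]
 [ 0.          0.          0.          1.        ]] ['img', 'intrinsics', 'pose']
[[555.82604935   0.         321.56522734]
 [  0.         555.82604935 232.12869019]
 [  0.           0.           1.        ]] [[-1.39683867e-02  9.83466079e-01 -1.80552915e-01  2.24179955e-01]
 [-9.99901773e-01 -1.39469908e-02  1.38808208e-03 -7.03581519e-02]
 [-1.15303822e-03  1.80554569e-01  9.83564293e-01  1.47106195e+00]
 [ 0.00000000e+00  0.00000000e+00  0.00000000e+00  1.00000000e+00]] ['img', 'intrinsics', 'pose']
```

View pics/scene0.png

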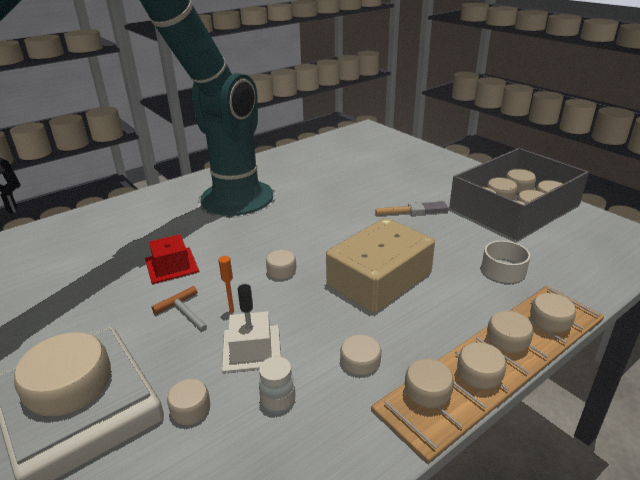

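View pics/top0.png

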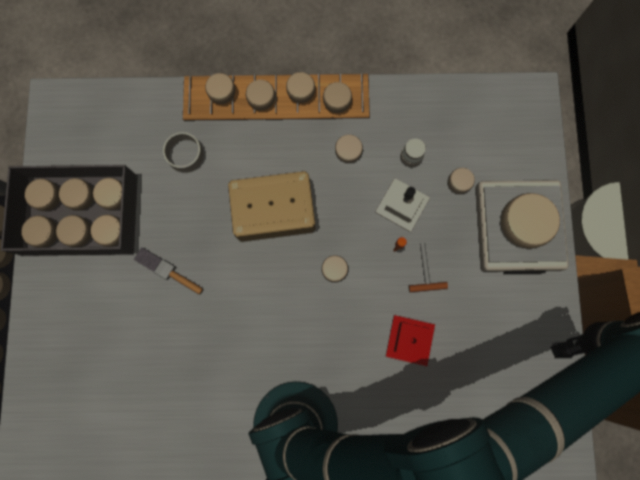

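The scene view shows the black handle at about (246,298) in the white stand, and the bores near (364,255), (381,245) and (397,236). In the top view the handle is at about (410,193) and the bores at (250,206), (271,203) and (292,200). Next I'll enlarge these areas.

```bash
cat > h.py <<'E'
import numpy as np
def ray(f,u,v):
    K=f['intrinsics'];P=f['pose'];d=P[:3,:3]@np.array([(u-K[0,2])/K[0,0],-(v-K[1,2])/K[1,1],-1]);return P[:3,3],d/np.linalg.norm(d)
def tri(obs):
    A=np.zeros((3,3));b=np.zeros(3)
    R=[ray(*o) for o in obs]
    for c,d in R:
        M=np.eye(3)-np.outer(d,d);A+=M;b+=M@c
    p=np.linalg.solve(A,b);return p,[np.linalg.norm((np.eye(3)-np.outer(d,d))@(p-c)) for c,d in R]
def at_z(f,u,v,z):
    c,d=ray(f,u,v);return c+d*(z-c[2])/d[2]
E
python3 - <<'E'
import pickle,cv2,numpy as np
d=pickle.load(open('f0.pkl','rb'))
def c(n,u,v,w,h,s=6):
    return cv2.resize(d[n]['img'][v:v+h,u:u+w,::-1],None,fx=s,fy=s,interpolation=cv2.INTER_CUBIC)
a=np.hstack([c('scene',214,275,66,50),c('scene',348,215,66,50)])
b=np.hstack([c('top',376,175,66,50),c('top',238,178,66,50)])
cv2.imwrite('pics/crop0.png',np.vstack([a,b]))
E
```

```text
(no output)
```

View pics/crop0.png

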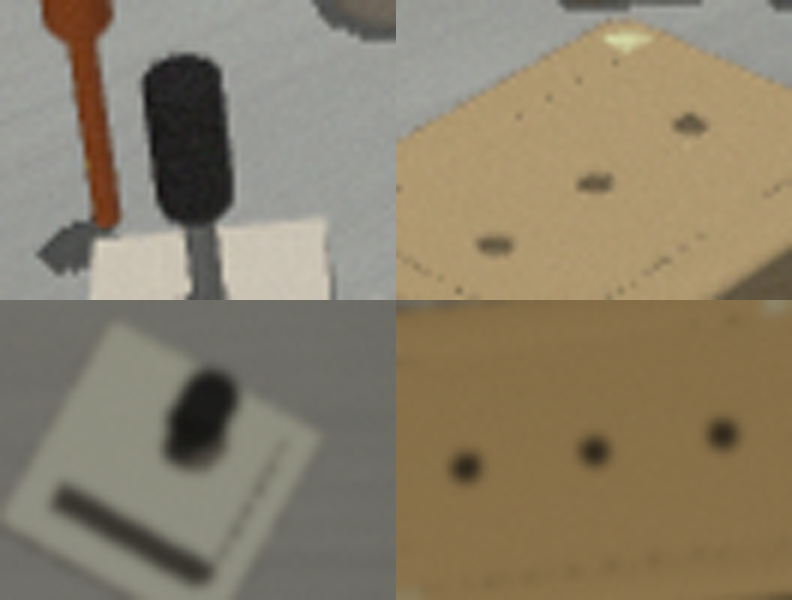

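Enlarged (scene row, then top row), full-image pixels: handle cap at scene (243.7,287.0) and top (410.7,190.4). Bores at scene (364.1,255.4), (380.8,245.1), (396.6,235.3) and at top (249.1,205.4), (270.6,202.8), (291.9,200.1).

Run:
```python
import pickle,numpy as np
from h import *
from scipy.spatial.transform import Rotation as R
d=pickle.load(open('f0.pkl','rb'));S=d['scene'];T=d['top']
for n,a,b in[('cap',(243.7,287.),(410.7,190.4)),('A',(364.1,255.4),(249.1,205.4)),('B',(380.8,245.1),(270.6,202.8)),('C',(396.6,235.3),(291.9,200.1)),('A-C',(364.1,255.4),(291.9,200.1)),('C-A',(396.6,235.3),(249.1,205.4))]:
    p,e=tri([(S,*a),(T,*b)]);print(n,p.round(4),np.round(e,4))
    print(at_z(S,*a,.09).round(4),at_z(T,*b,.09).round(4))
print(at_z(S,243.7,287,.164),at_z(T,410.7,190.4,.164))
from bench import r
s=r.observe();q=s['ee_rot'];print(R.from_quat(np.r_[q[1:],q[0]]).as_matrix().round(3))
f=r.grab_frame('wrist');print(f['mount'],f['intrinsics'],f.keys())
```

```text
cap [ 0.5668 -0.2927  0.151 ] [0.001 0.001]
[ 0.4947 -0.2584  0.09  ] [ 0.5831 -0.3021  0.09  ]
A [0.5339 0.0808 0.0507] [0.0424 0.0424]
[ 0.5637 -0.002   0.09  ] [0.5496 0.1114 0.09  ]
B [0.5555 0.056  0.0879] [0.001 0.001]
[0.5573 0.0528 0.09  ] [0.5556 0.0566 0.09  ]
C [0.5771 0.0281 0.1282] [0.0363 0.0363]
[0.5507 0.1078 0.09  ] [0.5619 0.0023 0.09  ]
A-C [0.5617 0.0014 0.0877] [0.0012 0.0012]
[ 0.5637 -0.002   0.09  ] [0.5619 0.0023 0.09  ]
C-A [0.5493 0.1108 0.0884] [0.001 0.001]
[0.5507 0.1078 0.09  ] [0.5496 0.1114 0.09  ]
[ 0.58153379 -0.30098329  0.164     ] [ 0.56387626 -0.28966341  0.164     ]
[[ 0.95   0.313 -0.001]
 [ 0.313 -0.95   0.001]
 [-0.    -0.002 -1.   ]]
[[-8.37457838e-04  9.57331287e-01  2.88991533e-01  7.32157438e-02]
 [ 9.99999647e-01  7.82944457e-04  3.04231465e-04 -7.91991678e-04]
 [ 6.49859808e-05  2.88991686e-01 -9.57331605e-01 -1.41746664e-01]
 [ 0.00000000e+00  0.00000000e+00  0.00000000e+00  1.00000000e+00]] [[418.02320385   0.         317.6341838 ]
 [  0.         418.02320385 241.92368272]
 [  0.           0.           1.        ]] dict_keys(['img', 'intrinsics', 'mount'])
```

The measured cap height of 0.151 agrees with the expected 0.152. The bores come out 55 mm apart at z ≈ 0.088 (expected 0.090). Next I'll move to a hover above the rod.

```bash
cat >> h.py <<'E'
from scipy.spatial.transform import Rotation
def pose(s):
    q=s['ee_rot'];return Rotation.from_quat(np.r_[q[1:],q[0]]).as_matrix(),np.array(s['eef_pos'])
def shift(s,t):
    Rm,p=pose(s);return (Rm.T@(np.array(t)-p)).round(4)
def wf(r):
    s=r.observe();Rm,p=pose(s);f=r.grab_frame('wrist');W=np.eye(4);W[:3,:3]=Rm;W[:3,3]=p
    f['pose']=W@f['mount'];return f
E
python3 - <<'E'
from bench import r
from h import *
s=r.observe();print(s['clock'],shift(s,[.567,-.293,.23]))
E
```

```text
0.15 [ 0.4467 -0.1936  0.0008]
```

>>> {"name": "drive_tool", "arguments": {
  "plan": [
    [[1,0.034,-0.015,0,0,0,0],[1,0.034,-0.015,0,0,0,0],[1,0.034,-0.015,0,0,0,0],[1,0.034,-0.015,0,0,0,0],[1,0.034,-0.015,0,0,0,0],[1,0.034,-0.015,0,0,0,0],[1,0.034,-0.015,0,0,0,0],[1,0.034,-0.015,0,0,0,0],[1,0.034,-0.015,0,0,0,0],[1,0.034,-0.015,0,0,0,0]]
  ],
  "force": 40
}}

```text
clock: 0.98
eef_pos: [0.4805, -0.3668, 0.2311]
ee_rot: [-0.0, 0.987, 0.159, -0.0]
force: [0.7, -0.2, -0.3]
finger_gap: 0.0855
finger_force: 0.0
```

Run:
```python
from bench import r
from h import *
s=r.observe();print(s['clock'],s['eef_pos'],shift(s,[.567,-.293,.23]))
```

```text
0.9833 [ 0.48051574 -0.36682888  0.23113937] [ 0.1053 -0.043   0.0011]
```

>>> {"name": "drive_tool", "arguments": {
  "plan": [
    [[1,0.035,-0.0145,0,0,0,0],[1,0.035,-0.0145,0,0,0,0],[1,0.035,-0.014,0,0,0,0],[1,0,0,0,0,0,0],[1,0,0,0,0,0,0],[1,0,0,0,0,0,0]]
  ]
}}

```text
clock: 1.48
eef_pos: [0.5652, -0.2949, 0.2307]
ee_rot: [0.0, 0.987, 0.159, -0.001]
force: [-0.8, -1.5, -0.6]
finger_gap: 0.0853
finger_force: 0.0
```

Run:
```python
from bench import r
from h import *
import cv2,pickle
f=wf(r);pickle.dump(f,open('w1.pkl','wb'));cv2.imwrite('pics/w1.png',f['img'][:,:,::-1])
s=r.observe();print(s['clock'],s['eef_pos'])
K=f['intrinsics'];P=f['pose']
c=P[:3,:3].T@(np.array([.567,-.293,.152])-P[:3,3]);print(c[0]/-c[2]*K[0,0]+K[0,2],-c[1]/-c[2]*K[1,1]+K[1,2])
```

```text
1.5333 [ 0.56465482 -0.29584953  0.23086518]
316.93542213509977 249.2308893478366
```

View pics/w1.png

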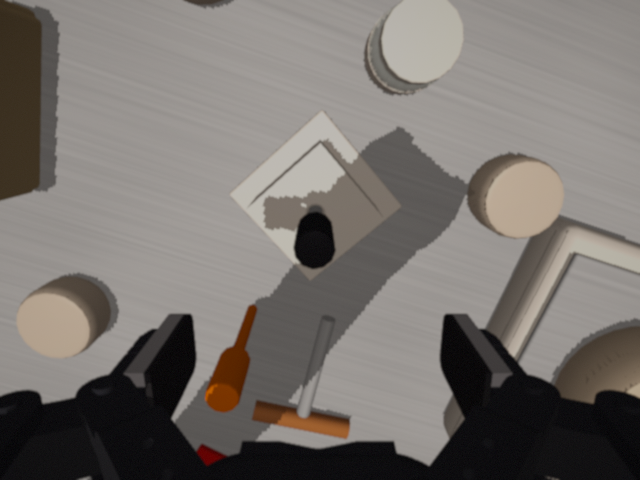

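The cap's centre is at (314,250) in the wrist view, against a prediction of (317,249). The orange look-alike's cap is at (223,398).

Run:
```python
from bench import r
from h import *
import pickle
f=pickle.load(open('w1.pkl','rb'));d=pickle.load(open('f0.pkl','rb'))
print(at_z(f,314,250,.152),tri([(f,314,250),(d['scene'],243.7,287),(d['top'],410.7,190.4)]))
o=at_z(f,223,398,.137);print(o)
for _ in range(1):
    s=r.observe();print(s['eef_pos'],shift(s,[.567,-.293,.23]),'orange',shift(s,o))
```

```text
[ 0.56606611 -0.29159459  0.152     ] (array([ 0.56634556, -0.29228998,  0.1510423 ]), [np.float64(0.00082942795589726), np.float64(0.0011673799447591826), np.float64(0.0009945062195954183)])
[ 0.44436683 -0.26763768  0.137     ]
[ 0.56465482 -0.29584953  0.23086518] [ 0.0031 -0.002   0.0009] orange [-0.1054 -0.0643  0.094 ]
```

>>> {"name": "drive_tool", "arguments": {
  "plan": [
    [[1,0.002,-0.0025,0.025,0,0,0],[1,0,0,0.025,0,0,0],[1,0,0,0.025,0,0,0],[1,0,0,0.025,0,0,0],[1,0,0,0.024,0,0,0],[1,0,0,0,0,0,0],[1,0,0,0,0,0,0]]
  ]
}}

```text
clock: 2.12
eef_pos: [0.5651, -0.2928, 0.1064]
ee_rot: [-0.001, 0.988, 0.157, -0.001]
force: [1.5, -0.2, 0.5]
finger_gap: 0.0851
finger_force: 0.0
```

>>> {"name": "drive_tool", "arguments": {
  "plan": [
    [[0.2,0,0,0,0,0,0],[0.2,0,0,0,0,0,0],[0.2,0,0,0,0,0,0],[0.2,0,0,0,0,0,0],[0.2,0,0,0,0,0,0],[0.2,0,0,0,0,0,0],[0.2,0,0,0,0,0,0],[0.2,0,0,0,0,0,0],[0.2,0,0,0,0,0,0]]
  ],
  "force": 40
}}

```text
clock: 2.87
eef_pos: [0.5672, -0.2917, 0.1076]
ee_rot: [0.0, 0.987, 0.159, 0.0]
force: [0.3, -1.2, 1.8]
finger_gap: 0.0233
finger_force: 39.2
```

>>> {"name": "drive_tool", "arguments": {
  "plan": [
    [[0.2,0,0,-0.01,0,0,0],[0.2,0,0,-0.02,0,0,0],[0.2,0,0,-0.025,0,0,0],[0.2,0,0,-0.025,0,0,0],[0.2,0,0,-0.025,0,0,0],[0.2,0,0,-0.005,0,0,0],[0.2,0,0,0,0,0,0],[0.2,0,0,0,0,0,0]]
  ]
}}

```text
clock: 3.53
eef_pos: [0.5662, -0.2912, 0.2165]
ee_rot: [-0.0, 0.987, 0.159, -0.001]
force: [1.2, -0.2, -1.7]
finger_gap: 0.023
finger_force: 39.7
```

Run:
```python
from bench import r
from h import *
import numpy as np
s=r.observe();print(s['clock'],s['eef_pos'],s['force'],s['finger_gap'],shift(s,[.5617,.0014,.215]))
```

```text
3.5333 [ 0.56620983 -0.29120959  0.21651901] [ 1.2348822  -0.16264639 -1.68836317] 0.022994038308220676 [ 0.0874 -0.2793  0.0017]
```

>>> {"name": "drive_tool", "arguments": {
  "plan": [
    [[0.2,0.011,-0.035,0,0,0,0],[0.2,0.011,-0.035,0,0,0,0],[0.2,0.011,-0.035,0,0,0,0],[0.2,0.011,-0.035,0,0,0,0],[0.2,0.011,-0.035,0,0,0,0],[0.2,0.011,-0.035,0,0,0,0],[0.2,0.011,-0.035,0,0,0,0],[0.2,0.01,-0.034,0,0,0,0],[0.2,0,0,0,0,0,0],[0.2,0,0,0,0,0,0]]
  ]
}}

```text
clock: 4.37
eef_pos: [0.5607, 0.0036, 0.2154]
ee_rot: [-0.001, 0.987, 0.161, -0.002]
force: [-0.5, -0.7, -1.3]
finger_gap: 0.023
finger_force: 39.7
```

Run:
```python
from bench import r
from h import *
import cv2,pickle
f=wf(r);pickle.dump(f,open('w2.pkl','wb'))
a=f['img'][:,:,::-1]
s=r.observe();print(s['clock'],s['eef_pos'],s['ee_rot'],s['force'])
cv2.imwrite('pics/w2.png',a)
K=f['intrinsics'];P=f['pose']
for p in([.5617,.0014,.09],[.5555,.056,.09],[.5493,.1108,.09],s['eef_pos']+[0,0,-.092]):
    c=P[:3,:3].T@(np.array(p)-P[:3,3]);print(c[0]/-c[2]*K[0,0]+K[0,2],-c[1]/-c[2]*K[1,1]+K[1,2])
```

```text
4.4167 [0.56096393 0.0011204  0.21549598] [-1.10126388e-04  9.87176296e-01  1.59624389e-01 -1.73281208e-03] [-0.64506847 -0.68195511 -1.35504626]
322.952456921421 230.20214076982913
240.85563547809528 213.23498857968153
156.4799232044961 195.76238610069382
323.58088340952094 246.6717033261571
```

View pics/w2.png

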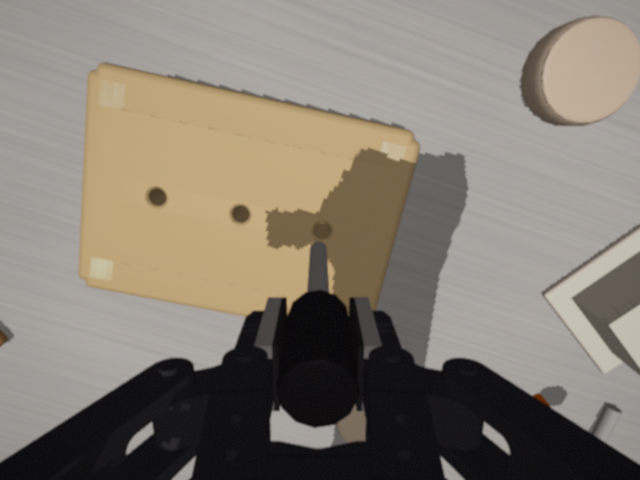

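The bores are at (157,197), (240,213.5) and (322,230), within about 1 px of prediction. The rod tip is near (318.5,244), so I'll enlarge it to compare the tip with the bore.

Run:
```python
import cv2,pickle
f=pickle.load(open('w2.pkl','rb'))
a=f['img'][210:285,270:370,::-1]
a=cv2.convertScaleAbs(a,alpha=1.8)
cv2.imwrite('pics/w2c.png',cv2.resize(a,None,fx=8,fy=8,interpolation=cv2.INTER_CUBIC))
```

```text
(no output)
```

View pics/w2c.png

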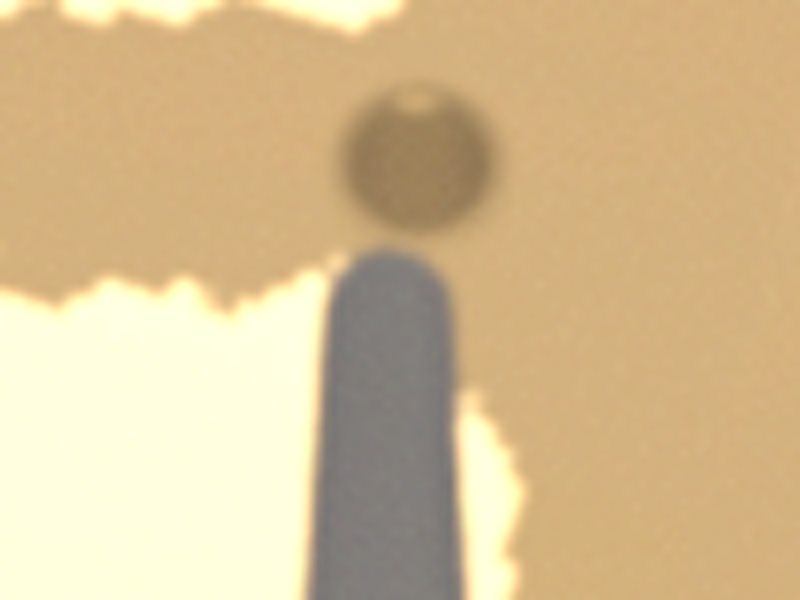

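The bore centre is at (321.6,229.6) and the tip disc centre is at about (318.1,247.7).

Run:
```python
from h import *
import pickle
f=pickle.load(open('w2.pkl','rb'));Rm=(f['pose']@np.linalg.inv(f['mount']))[:3,:3]
t=at_z(f,318.1,247.7,.1235)
for b in((321.6,229.6),(240.3,213.5),(157,197)):
    p=at_z(f,*b,.09);print(t.round(4),p.round(4),(Rm.T@(p-t)).round(4))
```

```text
[0.5593 0.004  0.1235] [0.5618 0.0024 0.09  ] [0.0019 0.0023 0.0335]
[0.5593 0.004  0.1235] [0.5552 0.0563 0.09  ] [ 0.0129 -0.0509  0.0336]
[0.5593 0.004  0.1235] [0.5486 0.1103 0.09  ] [ 0.0238 -0.1042  0.0336]
```

>>> {"name": "drive_tool", "arguments": {
  "plan": [
    [[0.2,0.002,0.002,0.008,0,0,0],[0.2,0,0,0.008,0,0,0],[0.2,0,0,0.008,0,0,0],[0.2,0,0,0.003,0,0,0],[0.2,0,0,0,0,0,0],[0.2,0,0,0,0,0,0],[0.2,0,0,0,0,0,0],[0.2,0,0,0,0,0,0]]
  ]
}}

```text
clock: 5.08
eef_pos: [0.5649, -0.0006, 0.1907]
ee_rot: [0.0, 0.987, 0.159, 0.0]
force: [-0.6, 0.6, -0.2]
finger_gap: 0.0228
finger_force: 39.7
```

Run:
```python
from bench import r
from h import *
import cv2,pickle
f=wf(r);pickle.dump(f,open('w3.pkl','wb'))
s=r.observe();print(s['clock'],s['eef_pos'],s['ee_rot'],s['force'])
a=cv2.convertScaleAbs(f['img'][200:275,270:370,::-1],alpha=1.2)
cv2.imwrite('pics/w3c.png',cv2.resize(a,None,fx=8,fy=8,interpolation=cv2.INTER_CUBIC))
```

```text
5.1333 [ 0.56490588 -0.00057757  0.19071025] [8.43473125e-05 9.87329810e-01 1.58681022e-01 4.14493898e-04] [-0.59673711  0.1229695  -1.44542241]
```

View pics/w3c.png

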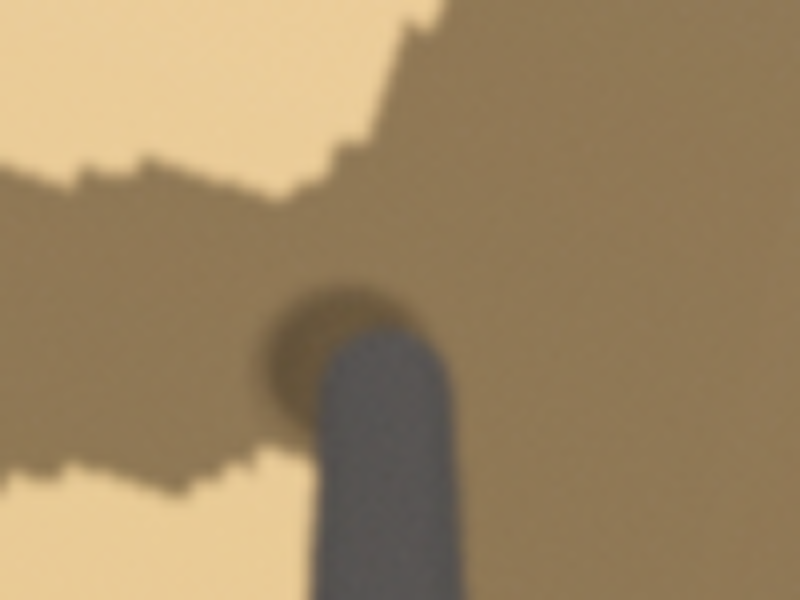

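The tip is at about (386,384) and the bore at (342,364) in the crop. The arm was still settling in the previous view, so I'll hold and check that it is still.

>>> {"name": "drive_tool", "arguments": {
  "plan": [
    [[0.2,0,0,0,0,0,0],[0.2,0,0,0,0,0,0],[0.2,0,0,0,0,0,0],[0.2,0,0,0,0,0,0],[0.2,0,0,0,0,0,0],[0.2,0,0,0,0,0,0]]
  ]
}}

```text
clock: 5.63
eef_pos: [0.5646, -0.0006, 0.1903]
ee_rot: [0.0, 0.987, 0.159, -0.0]
force: [0.4, 0.8, -0.6]
finger_gap: 0.0229
finger_force: 39.7
```

Run:
```python
from bench import r
from h import *
import cv2,pickle
for i in range(3):
    s=r.observe();print(s['clock'],s['eef_pos'].round(4),s['qd'].round(4)); f=wf(r)
pickle.dump(f,open('w4.pkl','wb'))
g=pickle.load(open('w3.pkl','rb'))
# shift of bore/rod between w3 and w4
G=[cv2.cvtColor(x['img'],cv2.COLOR_RGB2GRAY)[180:275,250:390].astype('float32') for x in(g,f)]
print(cv2.phaseCorrelate(G[0],G[1]),np.abs(G[0]-G[1]).mean())
```

```text
5.6333 [ 0.5646 -0.0006  0.1903] [-0.0002 -0.0009 -0.0004  0.0004 -0.0001 -0.0009  0.0007]
5.6833 [ 0.5646 -0.0006  0.1902] [ 0.0011 -0.0013 -0.0007 -0.0007 -0.      0.0007  0.0003]
5.7333 [ 0.5646 -0.0006  0.1902] [ 0.0009  0.0009 -0.0004  0.0008  0.0005 -0.0022  0.0009]
((0.10452050089374154, -0.2394348023614512), 0.9108645170927048) 0.8144361
```

Run:
```python
from h import *
import pickle
f=pickle.load(open('w4.pkl','rb'));Rm=(f['pose']@np.linalg.inv(f['mount']))[:3,:3]
t=at_z(f,317.8,247.6,.0983);p=at_z(f,312.3,245.1,.09);print(t.round(4),p.round(4),(Rm.T@(p-t)).round(4))
# other bores in w4, for later
a=cv2=None
import cv2
g=cv2.GaussianBlur(cv2.cvtColor(f['img'],cv2.COLOR_RGB2GRAY),(5,5),0)
P=f['pose'];K=f['intrinsics']
for w in([.5555,.056,.09],[.5493,.1108,.09]):
    c=P[:3,:3].T@(np.array(w)-P[:3,3]);u,v=c[0]/-c[2]*K[0,0]+K[0,2],c[1]/c[2]*K[1,1]+K[1,2]
    u0,v0=int(u)-16,int(v)-16;q=g[v0:v0+33,u0:u0+33]
    m=(q<(int(q.min())+np.median(q))/2).astype('uint8');n,l,st,ce=cv2.connectedComponentsWithStats(m)
    i=1+st[1:,4].argmax();b=ce[i]+[u0,v0];print(u,v,b,st[i],at_z(f,*b,.09).round(4))
```

```text
[ 5.636e-01 -1.000e-04  9.830e-02] [0.5616 0.0027 0.09  ] [-0.001  -0.0033  0.0083]
224.52714393927332 227.72837356889315 [223.44481605 227.86622074] [  6   7  20  20 299] [0.5552 0.0566 0.09  ]
131.90941341060582 209.32488136050682 [131.96393443 209.83606557] [  7   7  21  20 305] [0.549  0.1107 0.09  ]
```

>>> {"name": "drive_tool", "arguments": {
  "plan": [
    [[0.2,-0.001,-0.003,0,0,0,0],[0.2,0,0,0,0,0,0],[0.2,0,0,0,0,0,0],[0.2,0,0,0,0,0,0],[0.2,0,0,0,0,0,0],[0.2,0,0,0,0,0,0]]
  ]
}}

```text
clock: 6.28
eef_pos: [0.5628, 0.0019, 0.1903]
ee_rot: [0.0, 0.987, 0.159, -0.0]
force: [0.0, -0.1, -1.2]
finger_gap: 0.0227
finger_force: 39.7
```

>>> {"name": "drive_tool", "arguments": {
  "plan": [
    [[0.2,0,0,0.003,0,0,0],[0.2,0,0,0.003,0,0,0],[0.2,0,0,0.003,0,0,0],[0.2,0,0,0.003,0,0,0],[0.2,0,0,0,0,0,0],[0.2,0,0,0,0,0,0],[0.2,0,0,0,0,0,0]]
  ]
}}

```text
clock: 6.87
eef_pos: [0.5628, 0.002, 0.1782]
ee_rot: [0.0, 0.987, 0.159, -0.0]
force: [-0.8, 0.1, -1.2]
finger_gap: 0.0231
finger_force: 39.7
```

>>> {"name": "drive_tool", "arguments": {
  "plan": [
    [[0.2,0,0,0.003,0,0,0],[0.2,0,0,0.003,0,0,0],[0.2,0,0,0.003,0,0,0],[0.2,0,0,0,0,0,0],[0.2,0,0,0,0,0,0]]
  ]
}}

```text
clock: 7.28
eef_pos: [0.5625, 0.0019, 0.1689]
ee_rot: [-0.0, 0.987, 0.159, -0.0]
force: [-0.4, 0.0, -1.1]
finger_gap: 0.0227
finger_force: 39.7
```

>>> {"name": "drive_tool", "arguments": {
  "plan": [
    [[0.2,0,0,0.004,0,0,0],[0.2,0,0,0.004,0,0,0],[0.2,0,0,0.004,0,0,0],[0.2,0,0,0.004,0,0,0],[0.2,0,0,0.003,0,0,0],[0.2,0,0,0,0,0,0],[0.2,0,0,0,0,0,0]]
  ]
}}

```text
clock: 7.87
eef_pos: [0.5626, 0.0019, 0.15]
ee_rot: [-0.0, 0.987, 0.159, -0.0]
force: [0.2, -0.5, -1.0]
finger_gap: 0.0231
finger_force: 39.7
```

>>> {"name": "drive_tool", "arguments": {
  "plan": [
    [[0.2,0,0,0.002,0,0,0],[0.2,0,0,0.002,0,0,0],[0.2,0,0,0.002,0,0,0],[0.2,0,0,0.002,0,0,0],[0.2,0,0,0,0,0,0],[0.2,0,0,0,0,0,0]]
  ]
}}

```text
clock: 8.37
eef_pos: [0.5627, 0.0019, 0.1421]
ee_rot: [0.0, 0.987, 0.159, -0.0]
force: [-0.2, 0.0, -1.2]
finger_gap: 0.023
finger_force: 39.7
```

>>> {"name": "drive_tool", "arguments": {
  "plan": [
    [[0.2,0,0,0.002,0,0,0],[0.2,0,0,0.002,0,0,0],[0.2,0,0,0,0,0,0],[0.2,0,0,0,0,0,0]]
  ]
}}

```text
clock: 8.7
eef_pos: [0.563, 0.002, 0.1385]
ee_rot: [0.0, 0.987, 0.159, 0.0]
force: [-0.1, -0.5, 1.1]
finger_gap: 0.0228
finger_force: 39.8
```

>>> {"name": "drive_tool", "arguments": {
  "plan": [
    [[0.2,0,0,0.002,0,0,0],[0.2,0,0,0,0,0,0],[0.2,0,0,0,0,0,0],[0.2,0,0,0,0,0,0]]
  ]
}}

```text
clock: 9.03
eef_pos: [0.563, 0.0019, 0.1365]
ee_rot: [0.0, 0.987, 0.159, 0.0]
force: [-0.1, -0.0, 3.2]
finger_gap: 0.0229
finger_force: 40.0
```

This bore bottoms at about 43 mm, so it is filled. I'll retract and go to the middle bore.

>>> {"name": "drive_tool", "arguments": {
  "plan": [
    [[0.2,0,0,-0.005,0,0,0],[0.2,0,0,-0.011,0,0,0],[0.2,0,0,-0.015,0,0,0],[0.2,0,0,-0.015,0,0,0],[0.2,0,0,-0.011,0,0,0],[0.2,0,0,-0.003,0,0,0],[0.2,0,0,0,0,0,0],[0.2,0,0,0,0,0,0]]
  ]
}}

```text
clock: 9.7
eef_pos: [0.5623, 0.0019, 0.196]
ee_rot: [0.0, 0.987, 0.159, -0.0]
force: [-0.6, 0.0, -1.0]
finger_gap: 0.0232
finger_force: 39.8
```

>>> {"name": "drive_tool", "arguments": {
  "plan": [
    [[0.2,0.002,-0.01,0,0,0,0],[0.2,0.004,-0.018,0,0,0,0],[0.2,0.004,-0.018,0,0,0,0],[0.2,0.0012,-0.0078,0,0,0,0],[0.2,0,0,0,0,0,0],[0.2,0,0,0,0,0,0],[0.2,0,0,0,0,0,0],[0.2,0,0,0,0,0,0],[0.2,0,0,0,0,0,0],[0.2,0,0,0,0,0,0]]
  ]
}}

```text
clock: 10.53
eef_pos: [0.5566, 0.0557, 0.1962]
ee_rot: [0.0, 0.987, 0.158, -0.0]
force: [-0.2, 0.8, -0.6]
finger_gap: 0.0231
finger_force: 39.8
```

Run:
```python
from bench import r
from h import *
import cv2,pickle
f=wf(r);pickle.dump(f,open('w5.pkl','wb'))
s=r.observe();print(s['clock'],s['eef_pos'],s['ee_rot'],s['force'],shift(s,[.5565,.0565,.1965]))
a=cv2.convertScaleAbs(f['img'][200:275,270:370,::-1],alpha=1.2)
cv2.imwrite('pics/w5c.png',cv2.resize(a,None,fx=8,fy=8,interpolation=cv2.INTER_CUBIC))
```

```text
10.5833 [0.55661634 0.05588289 0.19625986] [8.70260407e-05 9.87414900e-01 1.58151215e-01 1.16431560e-06] [ 0.21438764 -0.1690085  -1.39641268] [ 0.0001 -0.0006 -0.0002]
```

View pics/w5c.png

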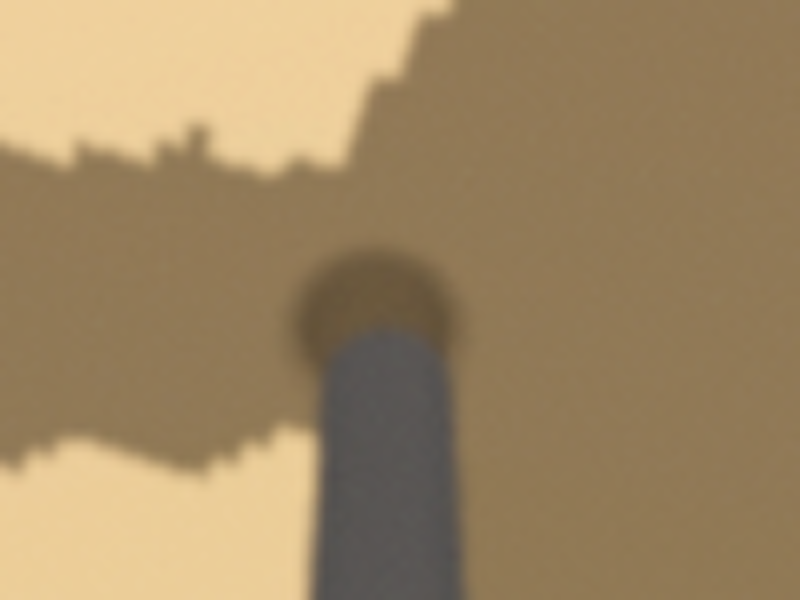

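The tip is centred within 0.7 mm (bore at 376, tip at 386 in the crop), so I'll nudge it and lower.

>>> {"name": "drive_tool", "arguments": {
  "plan": [
    [[0.2,0,-0.0006,0.003,0,0,0],[0.2,0,0,0.005,0,0,0],[0.2,0,0,0.003,0,0,0],[0.2,0,0,0.003,0,0,0],[0.2,0,0,0.003,0,0,0],[0.2,0,0,0,0,0,0],[0.2,0,0,0,0,0,0],[0.2,0,0,0,0,0,0]]
  ]
}}

```text
clock: 11.25
eef_pos: [0.5564, 0.0571, 0.1793]
ee_rot: [0.0, 0.987, 0.159, 0.0]
force: [0.3, -0.3, -1.5]
finger_gap: 0.0231
finger_force: 39.8
```

>>> {"name": "drive_tool", "arguments": {
  "plan": [
    [[0.2,0,0,0.003,0,0,0],[0.2,0,0,0.003,0,0,0],[0.2,0,0,0,0,0,0],[0.2,0,0,0,0,0,0]]
  ]
}}

```text
clock: 11.58
eef_pos: [0.5561, 0.0571, 0.173]
ee_rot: [0.0, 0.987, 0.159, -0.0]
force: [0.4, -0.1, -1.3]
finger_gap: 0.0229
finger_force: 39.8
```

>>> {"name": "drive_tool", "arguments": {
  "plan": [
    [[0.2,0,0,0.004,0,0,0],[0.2,0,0,0.004,0,0,0],[0.2,0,0,0.004,0,0,0],[0.2,0,0,0.004,0,0,0],[0.2,0,0,0.004,0,0,0],[0.2,0,0,0.003,0,0,0],[0.2,0,0,0,0,0,0],[0.2,0,0,0,0,0,0]]
  ]
}}

```text
clock: 12.25
eef_pos: [0.5562, 0.0571, 0.15]
ee_rot: [-0.0, 0.987, 0.159, -0.0]
force: [1.2, -0.2, -1.0]
finger_gap: 0.0232
finger_force: 39.8
```

>>> {"name": "drive_tool", "arguments": {
  "plan": [
    [[0.2,0,0,0.002,0,0,0],[0.2,0,0,0.002,0,0,0],[0.2,0,0,0.002,0,0,0],[0.2,0,0,0.002,0,0,0],[0.2,0,0,0,0,0,0],[0.2,0,0,0,0,0,0]]
  ]
}}

```text
clock: 12.75
eef_pos: [0.5562, 0.0571, 0.1421]
ee_rot: [0.0, 0.987, 0.159, -0.0]
force: [0.2, 0.3, -0.9]
finger_gap: 0.0235
finger_force: 39.8
```

>>> {"name": "drive_tool", "arguments": {
  "plan": [
    [[0.2,0,0,0.002,0,0,0],[0.2,0,0,0.002,0,0,0],[0.2,0,0,0,0,0,0],[0.2,0,0,0,0,0,0]]
  ]
}}

```text
clock: 13.08
eef_pos: [0.5562, 0.0571, 0.1381]
ee_rot: [0.0, 0.987, 0.159, -0.0]
force: [-0.1, 0.8, -0.9]
finger_gap: 0.0234
finger_force: 39.8
```

>>> {"name": "drive_tool", "arguments": {
  "plan": [
    [[0.2,0,0,0.002,0,0,0],[0.2,0,0,0.001,0,0,0],[0.2,0,0,0,0,0,0],[0.2,0,0,0,0,0,0]]
  ]
}}

```text
clock: 13.42
eef_pos: [0.5563, 0.0571, 0.1351]
ee_rot: [-0.0, 0.987, 0.159, -0.0]
force: [0.3, 0.4, -0.9]
finger_gap: 0.0233
finger_force: 39.8
```

>>> {"name": "drive_tool", "arguments": {
  "plan": [
    [[0.2,0,0,0.002,0,0,0],[0.2,0,0,0.002,0,0,0],[0.2,0,0,0,0,0,0],[0.2,0,0,0,0,0,0]]
  ]
}}

```text
clock: 13.75
eef_pos: [0.5562, 0.0571, 0.131]
ee_rot: [-0.0, 0.987, 0.159, -0.0]
force: [-0.1, 0.3, -0.5]
finger_gap: 0.0226
finger_force: 39.8
```

It is past 50 mm with no contact, so this is the deep bore. I'll carry on down to the bottom.

>>> {"name": "drive_tool", "arguments": {
  "plan": [
    [[0.2,0,0,0.002,0,0,0],[0.2,0,0,0.003,0,0,0],[0.2,0,0,0.003,0,0,0],[0.2,0,0,0.003,0,0,0],[0.2,0,0,0.003,0,0,0],[0.2,0,0,0,0,0,0],[0.2,0,0,0,0,0,0]]
  ]
}}

```text
clock: 14.33
eef_pos: [0.5561, 0.0571, 0.117]
ee_rot: [0.0, 0.987, 0.159, -0.0]
force: [0.2, 0.5, -0.4]
finger_gap: 0.0229
finger_force: 39.8
```

>>> {"name": "drive_tool", "arguments": {
  "plan": [
    [[0.2,0,0,0.001,0,0,0],[0.2,0,0,0.001,0,0,0],[0.2,0,0,0.001,0,0,0],[0.2,0,0,0.001,0,0,0],[0.2,0,0,0,0,0,0],[0.2,0,0,0,0,0,0]]
  ]
}}

```text
clock: 14.83
eef_pos: [0.5564, 0.0571, 0.1134]
ee_rot: [0.0, 0.987, 0.159, 0.0]
force: [-0.4, 0.0, -0.1]
finger_gap: 0.0228
finger_force: 39.8
```

>>> {"name": "drive_tool", "arguments": {
  "plan": [
    [[0.2,0,0,0.001,0,0,0],[0.2,0,0,0,0,0,0],[0.2,0,0,0,0,0,0]]
  ]
}}

```text
clock: 15.08
eef_pos: [0.5565, 0.0571, 0.1125]
ee_rot: [0.0, 0.987, 0.159, 0.0]
force: [-0.4, 0.7, 2.2]
finger_gap: 0.0232
finger_force: 39.9
```

>>> {"name": "drive_tool", "arguments": {
  "plan": [
    [[0.2,0,0,0.001,0,0,0],[0.2,0,0,0,0,0,0],[0.2,0,0,0,0,0,0]]
  ]
}}

```text
clock: 15.33
eef_pos: [0.5565, 0.0571, 0.1114]
ee_rot: [0.0, 0.987, 0.159, 0.0]
force: [-0.8, 1.0, 2.3]
finger_gap: 0.023
finger_force: 40.0
```

It bottoms at about 70 mm depth. I'll relieve the spring, release and retreat.

>>> {"name": "drive_tool", "arguments": {
  "plan": [
    [[0.2,0,0,-0.0008,0,0,0],[0.2,0,0,0,0,0,0],[0.4,0,0,0,0,0,0],[0.6,0,0,0,0,0,0],[1,0,0,0,0,0,0],[1,0,0,0,0,0,0],[1,0,0,0,0,0,0],[1,0,0,0,0,0,0],[1,0,0,0,0,0,0],[1,0,0,0,0,0,0]]
  ]
}}

```text
clock: 16.17
eef_pos: [0.5563, 0.0571, 0.112]
ee_rot: [0.0, 0.987, 0.159, -0.0]
force: [0.5, 0.3, -0.1]
finger_gap: 0.0852
finger_force: 0.0
```

>>> {"name": "drive_tool", "arguments": {
  "plan": [
    [[1,0,0,-0.01,0,0,0],[1,0,0,-0.02,0,0,0],[1,0,0,-0.025,0,0,0],[1,0,0,-0.025,0,0,0],[1,0,0,-0.025,0,0,0],[1,0,0,-0.02,0,0,0],[1,0,0,0,0,0,0],[1,0,0,0,0,0,0],[1,0,0,0,0,0,0]]
  ]
}}

```text
clock: 16.92
eef_pos: [0.5559, 0.057, 0.2369]
ee_rot: [0.0, 0.987, 0.159, -0.0]
force: [0.2, 0.3, -0.7]
finger_gap: 0.0855
finger_force: 0.0
```

Run:
```python
from bench import r
import cv2
s=r.observe();print(s['clock'],s['eef_pos'],s['finger_gap'])
f=r.grab_frame('scene');cv2.imwrite('pics/end.png',f['img'][:,:,::-1])
```

```text
16.9167 [0.55587758 0.05697536 0.23688814] 0.08548074712028962
```

View pics/end.png

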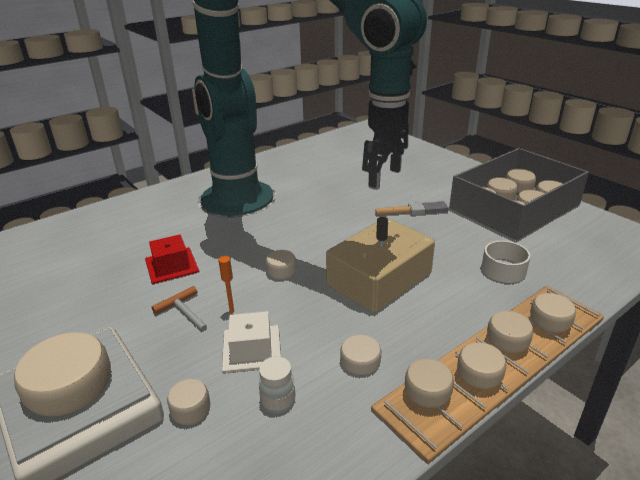

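The rod stands upright in the middle bore at about (382,230), the gripper is clear above it, and everything else is where it was.

```bash
python3 -c "
from bench import r
print(r.sign_off())"
```

```text
the job is handed in; nothing more can be done
None
```

The middle bore (bore1) is the deep one: the rod went in about 70 mm there and is left standing on the bottom, released; the one other bore I felt, at an end of the row, bottomed at about 43 mm, and I did not need the third.

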